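Load a slide tray into the drying rack

ROBOT

A 7-joint arm with a two-finger parallel gripper is mounted at the origin on a cart in front of the work surface, level with it; the furniture and walls round the work are solid. World frame = base frame: x ahead of the robot, y to its left, z up, the work surface at z = 0. Lengths are in m, angles in rad, forces in N, time in s.
With the tool pointing down it reaches from about 0.35 to 0.9 m from the base axis. Payload 19.9 kg.
Tool frame: the origin (TCP) lies at the very end of the fingers, on their centre line; the grasp point (between the pads) lies manip.grip_point_offset behind it (manip.grip_point_offset is the distance from the TCP to the grasp point, in m); z points along the fingers, y is the line along which they close (so a half turn about z gives the same grasp; the last joint's range is limited). The gripper opens to 94 mm and grips with 3 to 60 N. Pads are 16 mm wide; open, the fingers measure 119 mm over their backs; the gripper's body (75 mm by 177 mm) begins 78 mm behind the grasp point.
Start: joints at [-1.331, 0.417, -0.01, 1.614, 0.005, 1.111, -0.053], TCP at [0.174, 0.6, 0.205] pointing down, gripper open.
Joint ranges: [-2.81, 2.81], [-0.39, 2.02], [-1.27, 1.25], [0.06, 2.57], [-1.19, 4.33], [0.19, 2], [-2.82, 2.82]. Speed limits (rad/s): [1.89, 1.89, 2.39, 2.39, 3.01, 3.01, 3.01].

INTERFACE

Orientations are given as a rotation vector (axis times angle).
In Python, from bench import manip, kin, monitor, grab_frame, finder gives the robot as it stands. Calls block until the motion is done:
- manip.movep(position, orientation): joint-space move of the TCP to a pose.
- manip.servo_line(position, frame=None, speed=0.15, force_limit=None): straight line of the TCP; frame=None keeps the orientation; speed is the mean speed in m/s. With force_limit (N) it stops when the force on the tool has changed by that much, and returns True; else False.
- manip.goto_joints(angles): joint-space move.
- manip.move_gripper(opening, grip_force=None): finger opening in m; grip_force is the grip in N (None keeps the last); returns when the fingers have stopped.
- manip.wait(seconds).
- kin.inverse_kinematics(position, orientation): joint angles nearest the present ones, or None.
- monitor.state(): the state.
- grab_frame(name): name is "scene" or "top" or "wrist"; returns a dict with "pixels" (384x512x3 uint8, red, green, blue), "camera_matrix" (3x3 intrinsics, pixels), "world_to_cam" (4x4, takes a point from world to camera coordinates); the wrist camera has in their place "T_tool_cam" (4x4, takes a point from camera to tool coordinates, whose origin is the TCP and whose axes are the flange's). Camera axes: x right, y down, z forward; pixel columns grow to the right and rows downward; lengths in m; the calibration is good to about 2 mm. A picture is of the moment at which its call begins: read the wrist's pose just before it. There is no depth.
A pose or a line that the arm cannot do raises manip.IKError and nothing moves.
- manip.hand_in(): hands the job in; it is judged then, once.
Trained networks look in the newest picture that a camera, given by its name, has taken for a name from the list of things; names that differ only in an ending like _2 or _b are one class to them, and where a whole thing is asked for, a point or a joint stands for the part that bears it (a point fixed in the world has none). Each returns a list of dicts, best first, with "score" (0 to 1); they miss things now and then, are a little off and sometimes report something else, mostly with a low value. They report only what shows in the picture. A call takes as long as a camera call.
- finder.spot_in(query, camera): "extent" ([left, top, width, height] in pixels, round what is visible of it).
- finder.trace(query, camera): "region" (384x512 bool, what is visible of it) and "extent" ([left, top, width, height] in pixels, round what is visible of it).
- finder.tip_of(query, camera): "position" ([column, row] in pixels: a listed point, or the origin of a listed thing).
The state is a dict: "time_s": time; "qpos": joint angles; "qvel": joint speeds; "joint_efforts": joint torques, N m; "tcp_pos": TCP position; "orientation": TCP orientation; "wrist_force": force on the tool from outside, world axes, zero at the start; "ft_torque": the same for the moment, N m; "opening": finger opening in m; "gripper_force": force on a finger pad.
Only numpy, scipy, OpenCV 4.12 (cv2) and the standard library are available. Lean on these libraries where they do the work, as an engineer would, in place of code of your own. Each camera call takes 0.05 s, during which the arm holds its last target. There are 200 camera calls.

TASK

Put the loose tray of wet microscope slides away on the empty upper level of the drying rack: feed it in from the front under the clear cover, raised over the small front stops, as far as it goes, and let it down so that it lies flat on both runners behind the stops, with its black pull sticking out at the front. Keep the tray about level all the way, because the mounts are still wet, and leave the tray below and the other things where they are.

Things in the scene. Friction and masses are not known exactly. Their poses are not given: they have to be found in the camera images.
- tray: The loose tray to put away: a shallow aluminium pan with four glass slides (fixed to it), on the desk at the left. Pan 120 mm long (x), 92 mm wide (y), walls 10 mm high; 0.08 to 0.13 kg. Origin: centre of the pan's underside; x points from the pull to the rear edge (which enters the rack first), z up. A tongue 30 mm wide, 2 mm thick runs at floor level from the pan's front edge to the pull.
- tray_pull (a point): Centre of the loose tray's black pull, 109 mm in front of the tray's origin (x = -109 mm), 29 mm above its underside. An upright block 16 mm (tray x) by 46 mm (tray y), 26 mm high (16 to 42 mm above the underside), on a riser 14 x 24 mm on the tongue; 41 mm are free between it and the pan. Can be gripped from above across either direction.
- tray_front (a point): Middle of the front edge of the loose tray's pan, on the underside (x = -60 mm).
- tray_rear (a point): Middle of the rear edge of the loose tray's pan, on the underside (x = +60 mm).
- rack: Drying rack, fixed on the desk: grey sheet-metal sides and a clear cover, 136 mm deep (x), 107 mm wide (y), 97 mm high, open at the front. Origin: centre of its underside; x points from the open front to the back, z up. Two levels 46 mm apart; the lower holds a tray already. The side walls are 102 mm apart inside (5 mm play each side of a tray) and flare 6 mm outward over 13 mm before the front.
- upper_seat (a point): Where the origin of a tray seated on the upper level lies: middle of the plane of the upper runners' tops, 62 mm above the desk, over the rack's origin; axes as the rack's. The two runners are ledges 12 mm wide along the side walls. The cover spans the whole rack; its underside is 32 mm above this point, its top 35 mm.
- upper_stops (a point): Middle between the two upturned front stops of the upper runners, on their tops: 6 mm above the runners, 65.5 mm in front of the upper seat. The stops are 3 mm thick and 78 mm apart (the tray's tongue passes between). Rear stops, 16 mm high, stand 128 mm behind the front ones (inner faces), so a seated tray has 4 mm play at each end.
- lower_tray: Another tray of the same shape and size, lying loose on the rack's lower runners, 46 mm under the upper seat; the top of its pull is 58 mm above the desk, straight below where the loose tray's pull will be. Leave it in place.
- dropper_bottle: Small glass dropper bottle with a black rubber bulb, 39 x 28 mm and 104 mm tall, standing loose beside the rack, about 100 mm to the left of its middle. Origin at its underside. Leave it standing.
- tweezers: Loose tweezers, 122 mm long and 9 mm high, on the desk before the rack. Leave them.
- slide_box: Loose closed slide box, 72 x 98 x 38 mm, near the desk's front edge. Leave it.
- pin_tin: Loose round tin, 55 mm across and 23 mm high, near the desk's front edge. Leave it.
- petri_dish: Loose petri dish, 64 mm across and 15 mm high, near the desk's front edge. Leave it.

How it is judged:
At the end, for the whole second after the job is handed in: The tray is at rest on the upper runners between the front and rear stops: its origin within 8 mm of the upper seat along the rack and 9 mm across, both ends of its underside within 3 mm of the runners' height, tilted less than 0.06 rad (x of tray in the frame of upper_seat between -0.008 and 0.008 m and y of tray in the frame of upper_seat between -0.009 and 0.009 m and z of tray_front in the frame of upper_seat between -0.003 and 0.003 m and z of tray_rear in the frame of upper_seat between -0.003 and 0.003 m and angle between tray's own z axis and vertical below 0.06 rad and linear speed of tray below 0.01 m/s); the robot touches nothing.
It fails at once if the tray of wet slides is tilted by more than 0.35 rad (20 degrees) (angle between tray's own z axis and vertical above 0.35 rad).
It fails at once if the tray on the lower level is shifted by more than 12 mm (distance of lower_tray from where it was at the start of the episode above 0.012 m).
It fails at once if the dropper bottle is moved more than 30 mm or tipped (distance of dropper_bottle from where it was at the start of the episode above 0.03 m or angle between dropper_bottle's own z axis and vertical above 0.5 rad).
It fails at once if the tweezers, slide box, pin tin or petri dish are moved more than 30 mm (distance of any of tweezers, slide_box, pin_tin, petri_dish from where it was at the start of the episode above 0.03 m).
It also fails if it takes over 43 s, if anything falls off the work surface, if the arm or the gripper's body presses on something with over 40 N, if the wrist force passes 120 N, or if a joint passes its speed limit or range.

## Working session

There is one attempt and no reset: what is moved stays moved. The work goes in short steps, each a Python script; the robot and the scene stay as the last script left them, time stands still between calls to the robot, and variables do not carry over. Pictures are saved under pics/ and viewed, at most 13 in all, crops included, and the job is handed in when it is done.

```bash
mkdir -p pics; ls; cat > h.py <<'E'
import numpy as np, cv2
from bench import manip, kin, monitor, grab_frame, finder
def save(n,f): cv2.imwrite(f'pics/{n}.png',f['pixels'][:,:,::-1])
E
python3 - <<'E'
from h import *
s=monitor.state(); print(s['time_s'],s['tcp_pos'],s['orientation'],manip.grip_point_offset)
F={}
for c in ['scene','top']:
    f=F[c]=grab_frame(c)
    for q in ['tray','tray_pull','tray_front','tray_rear','rack','upper_seat','upper_stops','lower_tray','dropper_bottle']:
        print(c,q,[(np.round(d['position']).tolist(),round(d['score'],2)) for d in finder.tip_of(q,c)[:3]])
    np.savez(f'pics/{c}.npz',**f); print(f['camera_matrix'].tolist(), np.round(f['world_to_cam'],4).tolist())
cv2.imwrite('pics/a.png',cv2.resize(np.hstack([F['scene']['pixels'],F['top']['pixels']])[:,:,::-1],(800,300),interpolation=cv2.INTER_AREA))
save('top',F['top']);save('scene',F['scene'])
print(monitor.state()['time_s'])
E
```

```text
bench.py
pics
0.0 [0.17369737 0.59996491 0.20483322] [-4.41106135e-01 -3.11036705e+00  1.97112898e-03] 0.0188
scene tray [([270.0, 271.0], 0.76)]
scene tray_pull [([300.0, 238.0], 0.98)]
scene tray_front [([289.0, 256.0], 0.74)]
scene tray_rear [([258.0, 282.0], 0.75)]
scene rack []
scene upper_seat [([197.0, 173.0], 0.76), ([288.0, 258.0], 0.5)]
scene upper_stops [([217.0, 178.0], 0.79)]
scene lower_tray [([204.0, 186.0], 0.65)]
scene dropper_bottle [([190.0, 210.0], 0.5)]
[[347.87219226678843, 0.0, 256.9420679647184], [0.0, 347.87219226678843, 191.0760306740623], [0.0, 0.0, 1.0]] [[-0.8994, -0.437, 0.0018, 0.5798], [-0.2319, 0.4736, -0.8496, 0.0756], [0.3705, -0.7646, -0.5274, 0.997], [0.0, 0.0, 0.0, 1.0]]
top tray [([169.0, 248.0], 0.82)]
top tray_pull [([202.0, 263.0], 0.7), ([224.0, 203.0], 0.52), ([257.0, 141.0], 0.38)]
top tray_front [([187.0, 258.0], 0.84), ([251.0, 154.0], 0.36)]
top tray_rear [([146.0, 242.0], 0.75)]
top rack [([254.0, 139.0], 0.65)]
top upper_seat [([257.0, 136.0], 0.75)]
top upper_stops [([252.0, 156.0], 0.61)]
top lower_tray [([255.0, 140.0], 0.74), ([223.0, 146.0], 0.63)]
top dropper_bottle [([222.0, 148.0], 0.53)]
[[355.08323392392884, 0.0, 250.33320817341706], [0.0, 355.08323392392884, 191.36825430923918], [0.0, 0.0, 1.0]] [[0.0886, -0.9961, -0.0006, 0.1533], [-0.9748, -0.0866, -0.2056, 0.5923], [0.2048, 0.0188, -0.9786, 0.9168], [0.0, 0.0, 0.0, 1.0]]
1.0
```

```bash
python3 - <<'E'
import cv2
a=cv2.imread('pics/scene.png')[110:310,130:380]; b=cv2.imread('pics/top.png')[80:320,110:400]
cv2.imwrite('pics/s2.png',cv2.resize(a,(750,600),interpolation=2)); cv2.imwrite('pics/t2.png',cv2.resize(b,(725,600),interpolation=2))
E
```

```text
(no output)
```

View pics/s2.png

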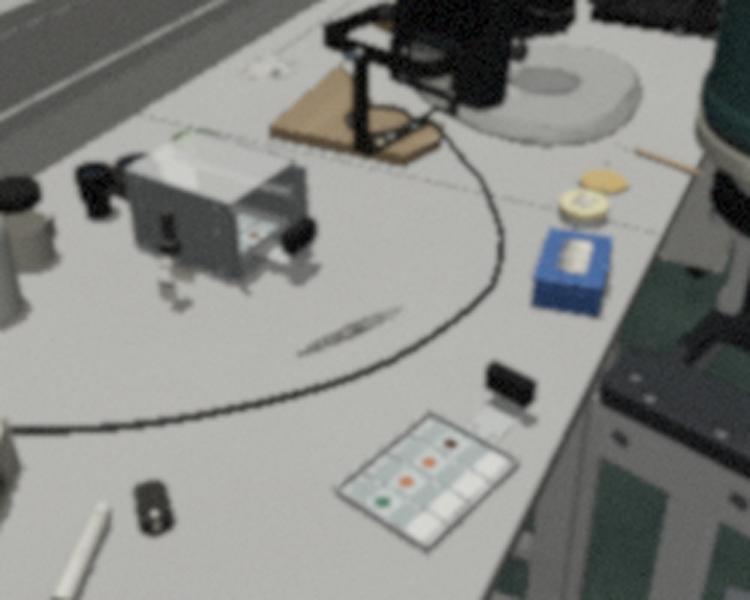

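View pics/t2.png

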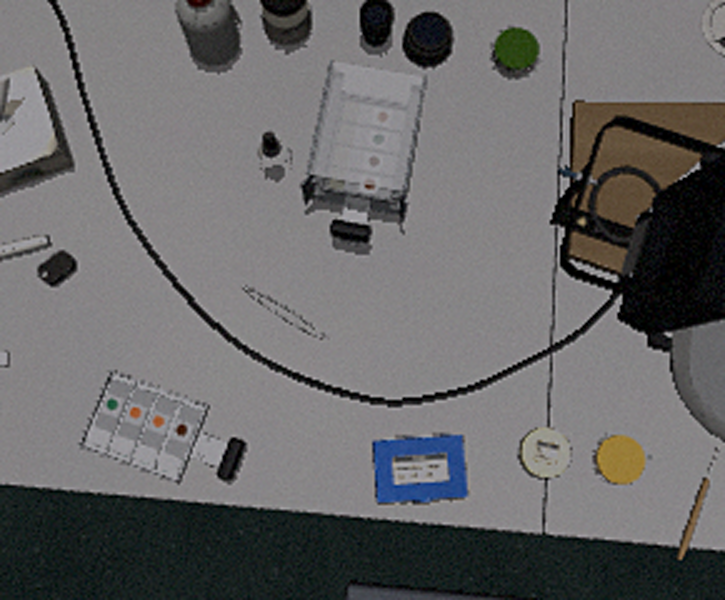

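```bash
cat > fit.py <<'E'
from h import *
from scipy.optimize import least_squares
F={c:np.load(f'pics/{c}.npz') for c in ['scene','top']}
def proj(c,P):
    f=F[c]; p=f['world_to_cam'][:3,:3]@P.T+f['world_to_cam'][:3,3:]; q=f['camera_matrix']@p; return (q[:2]/q[2]).T
def fit(x0,L,T,S,free=None):
    T=np.array(T)/2.5+[110,80]; S=np.array(S)/3+[130,110]; L=np.array(L)
    def r(v,full=False):
        c,s=np.cos(v[2]),np.sin(v[2]); P=L@np.array([[c,-s,0],[s,c,0],[0,0,1]]).T+[v[0],v[1],0]
        e=np.vstack([proj('top',P)-T,proj('scene',P)-S]); return e if full else e.ravel()
    o=least_squares(r,x0,loss='soft_l1'); print(np.round(o.x,4)); print(np.round(r(o.x,True),1).tolist()); return o.x
if __name__=='__main__':
    fit([.4,.5,1.3],[[.06,.046,.01],[.06,-.046,.01],[-.06,-.046,.01],[-.06,.046,.01],[-.109,0,.029]],
    [(82,448),(113,373),(210,402),(180,482),(232,459)],[(429,551),(337,491),(430,413),(518,463),(511,384)])
    w=.0525;h=.097
    fit([.7,.1,0],[[.068,w,h],[.068,-w,h],[-.068,-w,h],[-.068,w,h],[-.109,0,.045]],
    [(330,62),(427,73),(408,195),(305,182),(351,230)],[(125,172),(190,132),(303,165),(237,208),(299,235)])
E
python3 fit.py
```

```text
[0.3965 0.4235 1.3303]
[[-1.8, 0.5], [-1.8, -0.7], [-1.1, 1.5], [-0.8, 1.1], [-0.2, 0.1], [0.2, -2.7], [-0.9, -2.4], [-0.2, -2.8], [1.2, -3.2], [-0.6, -1.1]]
[ 0.739   0.2025 -0.0694]
[[-0.3, 0.9], [-1.9, 2.0], [-1.4, -0.5], [1.6, -1.1], [-0.1, 1.9], [0.1, -1.4], [0.3, -1.1], [-2.6, -2.5], [-1.1, -2.3], [1.0, -0.3]]
```

```bash
cat >> h.py <<'E'
from scipy.spatial.transform import Rotation as Rt
def ori(th):  # tool down, closing line along heading th
    y=np.array([np.cos(th),np.sin(th),0]); z=np.array([0,0,-1.]); return Rt.from_matrix(np.c_[np.cross(y,z),y,z]).as_rotvec()
def wrist(n):
    s=monitor.state(); f=dict(grab_frame('wrist')); T=np.eye(4); T[:3,:3]=Rt.from_rotvec(s['orientation']).as_matrix(); T[:3,3]=s['tcp_pos']
    f['world_to_cam']=np.linalg.inv(T@f['T_tool_cam']); np.savez(f'pics/{n}.npz',**f); save(n,f); return f
E
python3 - <<'E'
from h import *
manip.movep([.371,.318,.25],ori(1.33))
f=wrist('w1'); print(np.round(f['T_tool_cam'],3).tolist(),f['camera_matrix'][0,0])
for q in ['tray','tray_pull','tray_front','tray_rear']: print(q,[(np.round(d['position'],1).tolist(),round(d['score'],2)) for d in finder.tip_of(q,'wrist')[:2]])
manip.movep([.56,.215,.28],ori(-.07))
f=wrist('w2')
for q in ['upper_seat','upper_stops','rack','lower_tray']: print(q,[(np.round(d['position'],1).tolist(),round(d['score'],2)) for d in finder.tip_of(q,'wrist')[:2]])
s=monitor.state();print(s['time_s'],s['qpos'])
cv2.imwrite('pics/w12.png',cv2.resize(np.hstack([cv2.imread('pics/w1.png'),cv2.imread('pics/w2.png')]),(800,300)))
E
```

```text
[[-0.0, -0.973, -0.232, 0.066], [1.0, -0.0, 0.0, -0.0], [-0.0, -0.232, 0.973, -0.18], [0.0, 0.0, 0.0, 1.0]] 276.23727443323475
tray [([324.4, 170.5], 0.69)]
tray_pull [([254.8, 178.5], 0.87)]
tray_front [([288.3, 166.4], 0.84)]
tray_rear [([363.2, 172.4], 0.9), ([258.6, 273.3], 0.57)]
upper_seat []
upper_stops [([337.3, 172.8], 0.78)]
rack [([366.7, 167.6], 0.64)]
lower_tray []
3.75 [-0.73529591  0.32882603  0.40738028  1.60015363 -0.13610086  1.24067905
 -0.3711352 ]
```

View pics/w12.png

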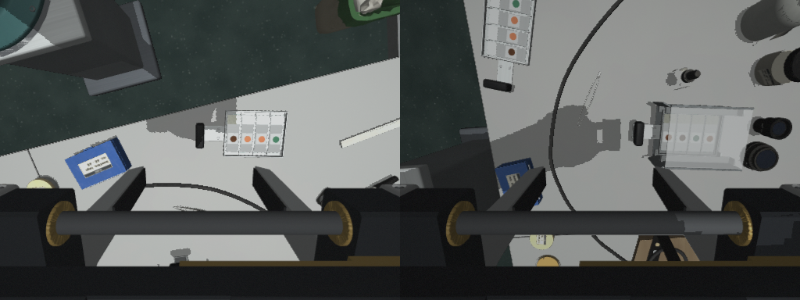

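```bash
python3 - <<'E'
import cv2
a=cv2.imread('pics/w1.png')[130:214,240:380]; b=cv2.imread('pics/w2.png')[115:227,290:470]
import numpy as np
a=cv2.resize(a,None,fx=5,fy=5,interpolation=2);b=cv2.resize(b,None,fx=4.4,fy=4.4,interpolation=2)
cv2.imwrite('pics/ca.png',a);cv2.imwrite('pics/cb.png',b)
E
```

```text
(no output)
```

View pics/ca.png

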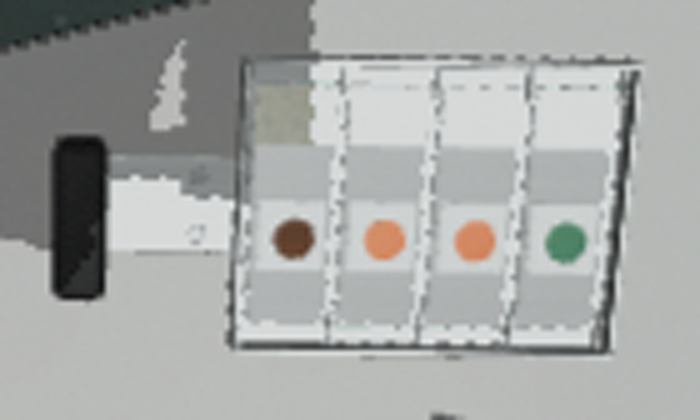

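View pics/cb.png

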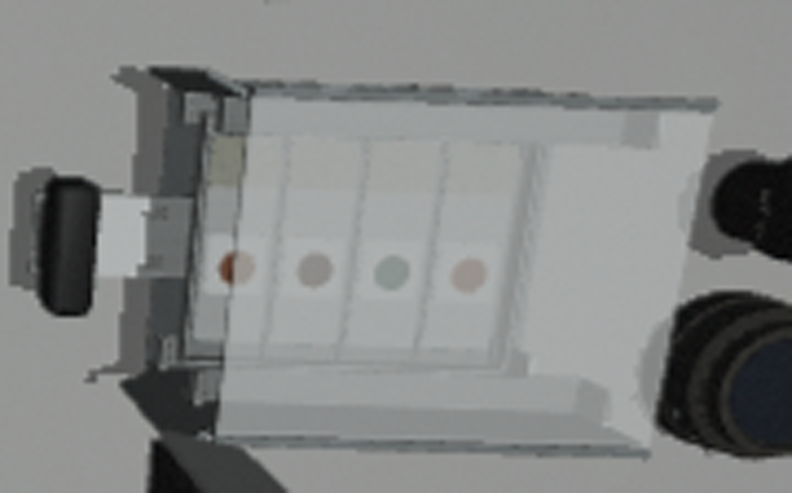

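```bash
cat > fit2.py <<'E'
from h import *
from scipy.optimize import least_squares
def proj(f,P):
    p=f['world_to_cam'][:3,:3]@P.T+f['world_to_cam'][:3,3:]; q=f['camera_matrix']@p; return (q[:2]/q[2]).T
def place(v,L):
    c,s=np.cos(v[2]),np.sin(v[2]); return np.array(L)@np.array([[c,-s,0],[s,c,0],[0,0,1]]).T+[v[0],v[1],0]
def fit(f,x0,L,px):
    r=lambda v:(proj(f,place(v,L))-px)
    o=least_squares(lambda v:r(v).ravel(),x0,loss='soft_l1'); print(np.round(o.x,4),np.round(r(o.x),1).tolist()); return o.x
if __name__=='__main__':
    f=np.load('pics/w1.npz')
    t=fit(f,[.4,.42,1.33],[[.06,.046,.01],[.06,-.046,.01],[-.06,-.046,.01],[-.06,.046,.01],[-.109,-.023,.042],[-.109,.023,.016]],
     np.array([(638,64),(607,350),(231,347),(244,60),(79,299),(80,136)])/5+[240,130])
    f=np.load('pics/w2.npz'); w=.0535;h=.097
    r=fit(f,[.739,.2,-.07],[[.068,w,h],[.068,-w,h],[-.068,-w,h],[-.068,w,h]],np.array([(718,102),(650,452),(215,438),(250,88)])/4.4+[290,115])
    lt=fit(f,[.739,.2,-.07],[[-.117,.023,.058],[-.117,-.023,.058],[-.101,-.023,.058]],np.array([(48,178),(44,312),(88,314)])/4.4+[290,115])
    im=cv2.imread('pics/cb.png')
    a=lambda x,y,z:(x,y,z)
    L=[(x,s*y,z) for s in(1,-1) for x,y,z in [(.068,w,h),(-.068,w,h),(-.067,.039,.068),(-.067,.051,.068),(-.067,.039,.022),(-.117,.023,.058),(-.101,.023,.058),(-.06,.046,.026),(.06,.046,.026)]]
    for u in (proj(f,place(r,L))-[290,115])*4.4: cv2.circle(im,tuple(int(i) for i in np.round(u)),3,(0,0,255),-1)
    cv2.imwrite('pics/ov.png',im)
E
python3 fit2.py
```

```text
[0.3991 0.4253 1.3186] [[0.9, -0.7], [0.8, 1.3], [-0.1, 1.0], [-0.3, -0.9], [-0.6, 0.6], [-0.4, -0.7]]
[ 0.7447  0.2031 -0.0959] [[-0.6, 0.2], [-0.2, -0.4], [0.2, -0.1], [0.6, 0.2]]
[ 0.743   0.2055 -0.0707] [[0.0, -0.2], [-0.4, 0.3], [0.4, -0.1]]
```

View pics/ov.png

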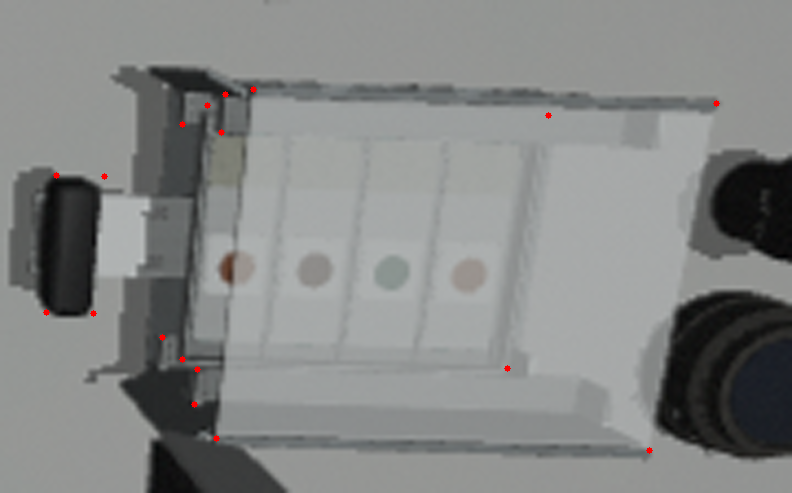

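```bash
python3 - <<'E'
from h import *
th=1.3186; p=np.array([.399,.4253])-.109*np.array([np.cos(th),np.sin(th)])
print(p)
manip.movep([*p,.09],ori(th))
manip.servo_line([*p,.0135],speed=.08)
manip.move_gripper(.0,grip_force=45)
s=monitor.state(); print(s['time_s'],s['opening'],s['gripper_force'],s['tcp_pos'])
manip.servo_line([*p,.04],speed=.06)
manip.servo_line([*p,.16],speed=.15)
s=monitor.state(); print(s['time_s'],s['opening'],s['wrist_force'],s['ft_torque'],s['tcp_pos'])
wrist('w3')
for q in ['tray_front','tray_rear','tray_pull']: print(q,[(np.round(d['position'],1).tolist(),round(d['score'],2)) for d in finder.tip_of(q,'wrist')[:2]])
a=cv2.imread('pics/w3.png')[80:300]; b=cv2.imread('pics/scene.png')
f=grab_frame('scene'); save('s3',f); b=cv2.imread('pics/s3.png')[160:310,200:370]
cv2.imwrite('pics/v3.png',np.hstack([cv2.resize(a,(400,172)),cv2.resize(b,(195,172))]))
E
```

```text
[0.37180108 0.31974803]
7.1417 0.0160704409016723 44.998653531074524 [0.37180436 0.31972815 0.0134918 ]
8.6833 0.015606303638929507 [ 0.01353329  0.3577988  -1.38690051] [-0.05027349  0.06243482  0.03196064] [0.37145562 0.31939159 0.15912991]
tray_front [([319.7, 215.7], 0.73)]
tray_rear [([484.0, 218.9], 0.56)]
tray_pull [([257.5, 237.7], 0.56), ([485.0, 218.3], 0.41)]
```

View pics/v3.png

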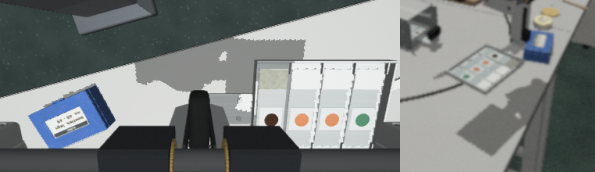

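```bash
cat >> h.py <<'E'
RX,RY,RT=.7435,.203,-.088
def rk(x,y=0): # world xy of TCP for tray origin at rack-local (x,y)
    x=x-.109; c,s=np.cos(RT),np.sin(RT); return [RX+c*x-s*y,RY+s*x+c*y]
E
python3 - <<'E'
from h import *
manip.movep([*rk(-.17),.17],ori(RT))
print(manip.servo_line([*rk(-.165),.0895],speed=.12,force_limit=8))
s=monitor.state(); print(s['time_s'],s['opening'],s['wrist_force'],s['tcp_pos'],rk(-.165))
f=wrist('w4'); g=grab_frame('top'); save('t4',g); 
a=f['pixels'][100:250,240:512]; b=g['pixels'][90:240,180:330]
cv2.imwrite('pics/v4.png',np.hstack([cv2.resize(a,(544,300)),cv2.resize(b,(240,300))])[:,:,::-1])
E
```

```text
False
10.7833 0.01575823580207359 [-0.14257899 -0.82093627 -0.87411582] [0.47083701 0.22723975 0.09003502] [np.float64(0.4705602435245045), np.float64(0.2270808914929906)]
```

View pics/v4.png

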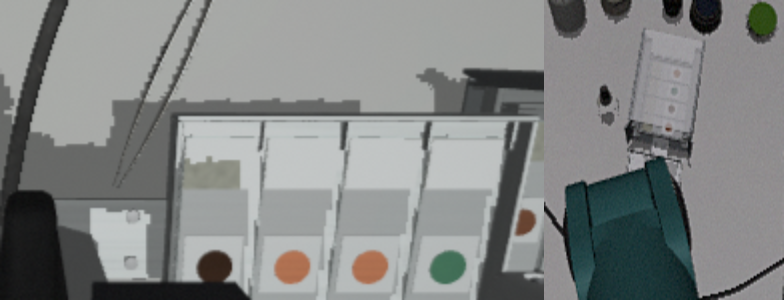

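```bash
python3 - <<'E'
from h import *
def rep(t):
    s=monitor.state(); c,sn=np.cos(RT),np.sin(RT); d=s['tcp_pos'][:2]-[RX,RY]
    print(t,round(s['time_s'],2),'local',np.round([c*d[0]+sn*d[1]+.109,-sn*d[0]+c*d[1],s['tcp_pos'][2]],4),np.round(s['wrist_force'],2),np.round(s['ft_torque'],2),round(s['opening'],4))
r=manip.servo_line([*rk(-.06),.0895],speed=.08,force_limit=6); rep(r)
if not r:
    r=manip.servo_line([*rk(-.012),.0895],speed=.05,force_limit=6); rep(r)
    if not r: r=manip.servo_line([*rk(.014),.0895],speed=.02,force_limit=5); rep(r)
f=wrist('w5'); g=grab_frame('top'); save('t5',g); h=grab_frame('scene'); save('s5',h)
cv2.imwrite('pics/v5.png',np.hstack([cv2.resize(f['pixels'][100:250,240:512],(480,300)),cv2.resize(h['pixels'][140:220,160:240],(300,300))])[:,:,::-1])
E
```

```text
False 12.35 local [-0.0603  0.0001  0.0896] [-0.12  0.03 -0.1 ] [ 0.    0.09 -0.03] 0.0156
False 13.46 local [-0.0123  0.0001  0.0895] [ 0.42 -0.36 -0.85] [-0.09  0.09  0.02] 0.0152
True 14.29 local [0.0037 0.     0.0888] [-0.44  0.26 -0.96] [-0.06  0.06  0.04] 0.0157
```

View pics/v5.png

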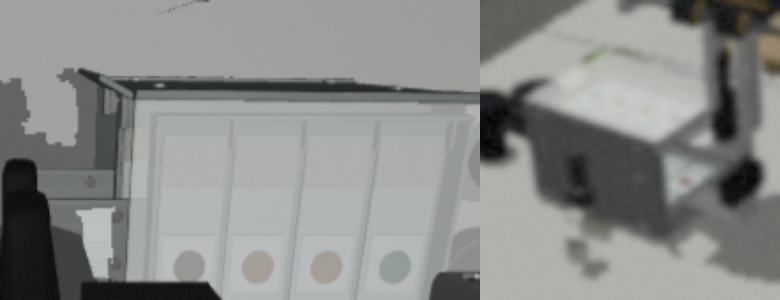

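```bash
python3 - <<'E'
from h import *
def rep(t):
    s=monitor.state(); c,sn=np.cos(RT),np.sin(RT); d=s['tcp_pos'][:2]-[RX,RY]
    print(t,round(s['time_s'],2),'local',np.round([c*d[0]+sn*d[1]+.109,-sn*d[0]+c*d[1],s['tcp_pos'][2]],4),np.round(s['wrist_force'],2),np.round(s['ft_torque'],2),round(s['opening'],4))
manip.servo_line([*rk(.0005),.0885],speed=.02); rep('back')
r=manip.servo_line([*rk(.0005),.0735],speed=.015,force_limit=4); rep(r)
f=wrist('w6'); h=grab_frame('scene'); save('s6',h)
cv2.imwrite('pics/v6.png',np.hstack([cv2.resize(f['pixels'][100:250,240:512],(480,300)),cv2.resize(h['pixels'][140:220,160:240],(300,300))])[:,:,::-1])
E
```

```text
back 14.74 local [0.0004 0.0001 0.0885] [-1.19  0.1  -1.83] [-0.13  0.11 -0.  ] 0.0157
True 15.55 local [ 0.0004 -0.      0.0755] [-2.54 -0.5   7.15] [-0.18  0.16 -0.03] 0.0156
```

View pics/v6.png

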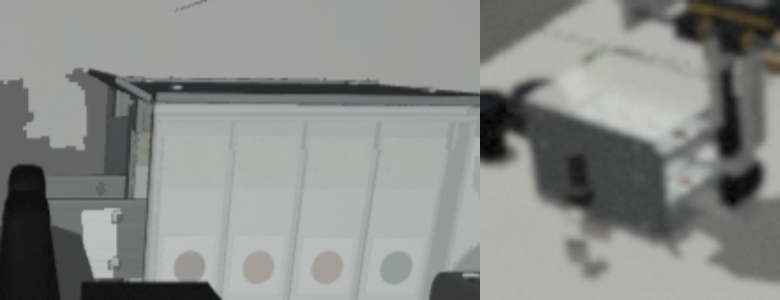

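```bash
python3 - <<'E'
from h import *
manip.move_gripper(.034)
p=monitor.state()['tcp_pos']
print(manip.servo_line([p[0],p[1],.13],speed=.06,force_limit=5))
manip.servo_line([p[0],p[1],.25],speed=.2)
manip.movep([*rk(-.08),.28],ori(RT)); manip.wait(.3)
s=monitor.state(); print(s['time_s'],s['wrist_force'])
f=wrist('w7')
for q in ['tray_pull','tray_front','tray_rear','tray']: print(q,[(np.round(d['position'],1).tolist(),round(d['score'],2)) for d in finder.tip_of(q,'wrist')[:2]])
from fit2 import proj,place
v=[RX,RY,RT]; print(np.round(proj(f,place(v,[(-.109,0,.091),(-.06,0,.062),(.06,0,.062),(0,0,.062)])),1).tolist())
im=f['pixels'][110:230,270:460][:,:,::-1].copy(); im=cv2.resize(im,None,fx=4,fy=4,interpolation=2)
L=[(x,y,z) for y in(.046,-.046) for x,z in[(-.06,.072),(.06,.072)]]+[(-.117,.023,.104),(-.117,-.023,.104),(-.101,.023,.104),(-.101,-.023,.104)]
for u in (proj(f,place(v,L))-[270,110])*4: cv2.circle(im,tuple(int(i) for i in np.round(u)),2,(0,0,255),-1)
cv2.imwrite('pics/v7.png',im)
E
```

```text
False
18.7083 [0.28855835 0.11903068 0.64704302]
tray_pull [([314.0, 178.8], 0.85)]
tray_front [([346.0, 170.8], 0.92)]
tray_rear []
tray []
[[313.4, 176.1], [343.0, 172.5], [425.7, 172.4], [384.3, 172.5]]
```

View pics/v7.png

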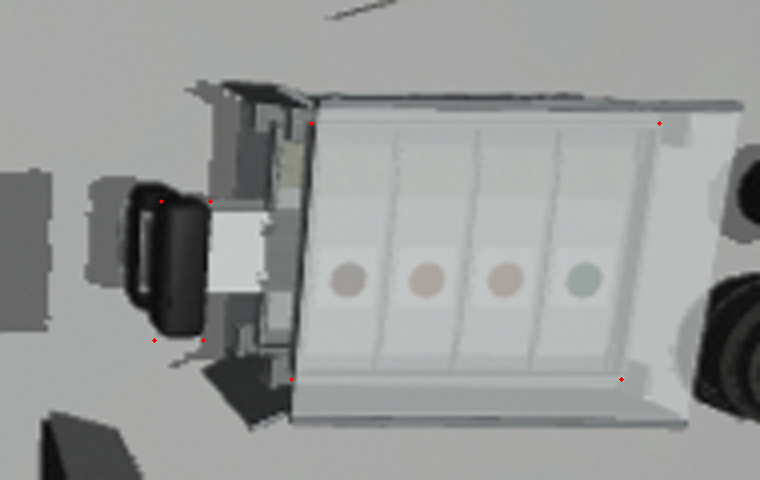

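```bash
python3 -c "
from h import *
print(manip.hand_in())"
```

```text
the job is handed in; nothing more can be done
None
```

I handed the job in at about 19 s. The final wrist picture shows the tray lying on the upper runners behind the front stops, with its pull at the front, and the gripper clear of everything. No verdict came back.

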